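# Draw the spirit level out of the decked tool box

## Robot

A 7-joint arm with a two-finger parallel gripper is mounted at the origin on the work surface. World frame = base frame: x ahead of the robot, y to its left, z up, the work surface at z = 0. Lengths are in m, angles in rad, forces in N, time in s.
With the tool pointing down it reaches from about 0.425 to 0.925 m from the base axis. Payload 6.8 kg.
Tool frame: the origin (TCP) lies midway between the tips of the shut fingers; the grasp point (between the pads) lies arm.tcp_to_grasp behind it (arm.tcp_to_grasp is the distance from the TCP to the grasp point, in m); z points along the fingers, y is the line along which they close (so a half turn about z gives the same grasp; the last joint's range is limited). The gripper opens to 88 mm and grips with 3 to 60 N. Pads are 20 mm wide; open, the fingers measure 115 mm over their backs; the gripper's body (75 mm by 178 mm) begins 61 mm behind the grasp point.
Start: joints at [1.09, 0.477, 0.022, 1.555, -0.011, 1.109, -0.083], TCP at [0.246, -0.629, 0.223] pointing down, gripper open.
Joint ranges: [-2.96, 2.96], [-0.34, 2.1], [-1.41, 1.46], [0.24, 2.44], [-1.37, 4.51], [0.17, 1.92], [-2.96, 2.96]. Speed limits (rad/s): [2.39, 2.39, 3.14, 3.14, 3.14, 3.14, 3.14].

## Interface

Orientations are given as a rotation vector (axis times angle).
In Python, from workcell import arm gives the robot as it stands. Calls block until the motion is done:
- arm.reach(position, orientation): joint-space move of the TCP to a pose.
- arm.movel(position, vel=0.15, rotation=None, contact_N=None): straight line of the TCP; rotation=None keeps the orientation; vel is the mean speed in m/s. With contact_N (N) it stops when the force on the tool has changed by that much, and returns True; else False.
- arm.move_joints(angles): joint-space move.
- arm.set_gripper(opening, force=None): finger opening in m; force is the grip in N (None keeps the last); returns when the fingers have stopped.
- arm.pause(seconds).
- arm.solve_ik(position, orientation): joint angles nearest the present ones, or None.
- arm.sense(): the state.
- arm.camera(name): name is "scene" or "top" or "wrist"; returns a dict with "frame" (400x640x3 uint8, red, green, blue), "fx", "fy", "cx", "cy" (pixels), "rvec" (rotation vector, rad) and "tvec" (3), from world to camera coordinates, as OpenCV has them. Camera axes: x right, y down, z forward; pixel columns grow to the right and rows downward; lengths in m; the calibration is good to about 2 mm. A picture is of the moment at which its call begins. There is no depth.
A pose or a line that the arm cannot do raises arm.Unreachable and nothing moves.
- arm.finish_job(): hands the job in; it is judged then, once.
The state is a dict: "time_s": time; "qpos": joint angles; "joint_velocities": joint speeds; "tau": joint torques, N m; "tool_pos": TCP position; "ee_rot": TCP orientation; "contact_force": force on the tool from outside, world axes, zero at the start; "wrist_torque": the same for the moment, N m; "gripper_width": finger opening in m; "grasp_force": force on a finger pad.
Only numpy, scipy, OpenCV 4.12 (cv2) and the standard library are available. Lean on these libraries where they do the work, as an engineer would, in place of code of your own. Each camera call takes 0.05 s, during which the arm holds its last target. There are 200 camera calls.

## Task

Clear the grey bit case off the spirit level: lift it out of the plywood tool box, lay it flat in the open drawer of the small chest, let go and push that drawer fully shut. Then take the spirit level, which is longer than the box's mouth, tilt it so that one end comes out first, draw it out, and finish still gripping it steadily in the air, the whole of it at least a hand's breadth above the box and touching nothing else. Do not shift the other things on the bench.

Things in the scene. Friction and masses are not known exactly. Their poses are not given: they have to be found in the camera images.
- toolbox: low plywood box screwed to the bench, origin at the centre of its underside, long along its y. Outside 146 (x) x 356 (y) x 66 mm high; inside 130 x 340, floor 6 mm above the bench. A fixed deck, 6 mm thick (60 to 66 mm above the bench), covers 85 mm of each y end, leaving a mouth 130 (x) x 170 (y) mm; under each deck 54 mm are free above the floor
- mouth (a point): centre of the tool box's mouth, level with the top of its walls and decks (66 mm above the bench); axes as the box
- level: short aluminium spirit level with black end caps and three vials, loose, lying flat on the tool box's floor roughly along the box, both ends under the decks: 40 (x) x 230 (y, long axis) x 18 mm thick, about 0.2 kg, balanced at its middle. Origin at the centre of its underside. Grip it across its 40 mm width.
- level_end_a (a point): middle of the +y end face of the spirit level
- level_end_b (a point): middle of the -y end face of the spirit level
- bit_case: closed grey plastic bit case lying flat on the spirit level in the box's mouth, loose (its lid stays clipped): 50 (x) x 76 (y) x 26 mm high, about 0.14 kg. Origin at the centre of its underside, which at the start is 24 mm above the bench.
- chest: small grey two-drawer chest fixed to the bench, 240 (x) x 220 (y) x 130 mm high, origin at the centre of its underside; its drawer fronts face its own -x, towards the robot. The top drawer stands open, the bottom one is shut.
- chest_drawer0 (a joint): how far the top drawer is open in m: 0 fully shut, at most 0.166. It slides along the chest's x (shutting is towards the chest's +x) with about 1 N friction and no spring or catch, and stops hard at 0.
- drawer_floor (a point): centre of the top drawer's inner floor, 75 mm above the bench, moves with the drawer; axes as the chest. Inside 195 (x) x 178 (y) mm, side walls 33 mm high. The chest's top plate (118 to 130 mm above the bench) covers the rear: with the drawer open by q only the foremost q minus 6 mm of the inside (its -x end) is uncovered
- chest_drawer0_handle (a point): middle of the top drawer's handle, a steel bar 11 mm thick and 110 mm long along the chest's y, standing 35 mm out from the drawer's front, 96 mm above the bench
- screwdriver: bystander: red-handled screwdriver lying on the bench beyond the box
- hex_key: bystander: L-shaped steel hex key, 85 x 24 mm, 6 mm thick, lying on the bench between box and drawer on the robot's side
- mug: bystander: empty green mug, 80 mm wide, 92 mm high, standing beyond the box
- tape_measure: bystander: black tape measure, 56 x 60 x 32 mm, between box and chest
- screw_jar: bystander: jar, 60 mm wide, 75 mm high, standing beyond the box
- sanding_block: bystander: wooden sanding block 90 x 34 x 20 mm, lying to the right of the box

How it is judged:
By the outcome, as a careful person would: the job done as asked, in the order asked, and still so for the second after the job is handed in, while the arm keeps its last pose, push and grip.
It also fails if it takes over 72 s, if anything falls off the work surface, if the arm or the gripper's body presses on something with over 40 N, if the wrist force passes 120 N, or if a joint passes its speed limit or range.

## Working session

There is one attempt and no reset: what is moved stays moved. The work goes in short steps, each a Python script; the robot and the scene stay as the last script left them, time stands still between calls to the robot, and variables do not carry over. Pictures are saved under pics/ and viewed, at most 10 in all, crops included, and the job is handed in when it is done.

```bash
ls; mkdir -p pics; cat > h.py <<'E'
import numpy as np, cv2
from workcell import arm
from scipy.spatial.transform import Rotation as R
def snap(name,fn):
    c=arm.camera(name); cv2.imwrite(f'pics/{fn}.png',c['frame'][:,:,::-1]); 
    np.savez(f'pics/{fn}.npz',**{k:c[k] for k in('fx','fy','cx','cy','rvec','tvec')}); return c
def load(fn): 
    d=np.load(f'pics/{fn}.npz'); return d
def ray(c,u,v):
    Rm=R.from_rotvec(c['rvec']).as_matrix(); o=-Rm.T@c['tvec']
    return o, Rm.T@np.array([(u-c['cx'])/c['fx'],(v-c['cy'])/c['fy'],1.])
def onz(c,u,v,z):
    o,d=ray(c,u,v); return o+d*(z-o[2])/d[2]
def tri(obs):
    A=np.zeros((3,3));b=np.zeros(3)
    for c,u,v in obs:
        o,d=ray(c,u,v); d=d/np.linalg.norm(d); P=np.eye(3)-np.outer(d,d); A+=P;b+=P@o
    p=np.linalg.solve(A,b); res=[np.linalg.norm(np.cross(p-ray(c,u,v)[0],ray(c,u,v)[1]/np.linalg.norm(ray(c,u,v)[1]))) for c,u,v in obs]
    return p,max(res)
def proj(c,p):
    return cv2.projectPoints(np.float64([p]),c['rvec'],c['tvec'],np.array([[c['fx'],0,c['cx']],[0,c['fy'],c['cy']],[0,0,1.]]),None)[0].ravel()
E
python3 - <<'E'
from h import *
for n in('scene','top'):
    c=snap(n,n+'0'); o,_=ray(c,0,0); print(n,o,c['fx'],onz(c,320,200,0))
print(arm.tcp_to_grasp, arm.sense()['time_s'],arm.sense()['ee_rot'])
E
```

```text
pics
scene [1.18487457 0.42578196 1.08649609] 397.0891661128148 [ 0.48809171 -0.1279077   0.        ]
top [ 0.46284486 -0.08098     1.1767369 ] 418.8909972405593 [ 0.57165543 -0.09087461  0.        ]
0.0187 0.1 [-3.08559465e+00 -5.81987375e-01  7.34350560e-04]
```

```bash
python3 - <<'E'
import cv2
for n in('scene0','top0'):
    i=cv2.imread(f'pics/{n}.png'); cv2.imwrite(f'pics/{n}b.png',cv2.resize(i,(800,500),interpolation=cv2.INTER_CUBIC))
E
```

```text
(no output)
```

View pics/top0.png

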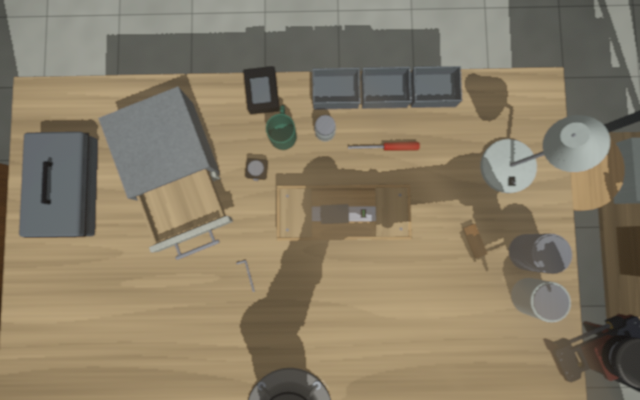

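View pics/scene0.png

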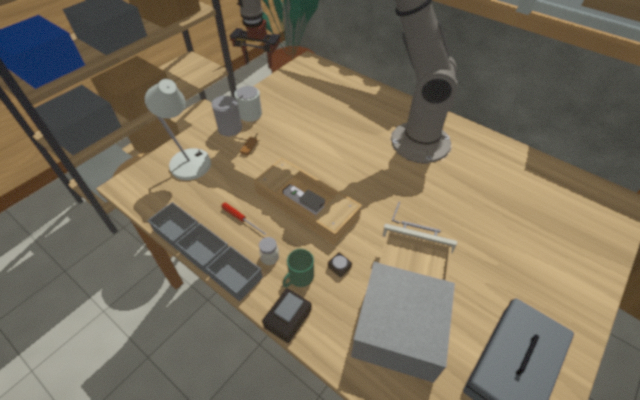

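The top view shows the box at about (275–412, 186–238), with the grey case at (312–350, 206–222) lying on the level. The chest is at (100–215, 88–198), with its drawer open towards (190, 240). The scene view shows the same layout from the far side. Next I'll enlarge both.

```bash
python3 - <<'E'
import cv2,numpy as np
t=cv2.imread('pics/top0.png'); s=cv2.imread('pics/scene0.png')
def g(i,x,y,w,h,k): return cv2.resize(i[y:y+h,x:x+w],None,fx=k,fy=k,interpolation=cv2.INTER_CUBIC)
# top: box 265..425 x 176..246 (x5) above, drawer 130..240x165..265 (x5)
cv2.imwrite('pics/c1.png',np.vstack([g(t,265,180,160,62,5),np.hstack([g(t,135,180,105,58,5),np.zeros((290,275,3),np.uint8)])]))
cv2.imwrite('pics/c2.png',np.vstack([g(s,250,160,120,80,5)[:, :600],g(s,365,200,120,40,5)]))
E
```

```text
(no output)
```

View pics/c1.png

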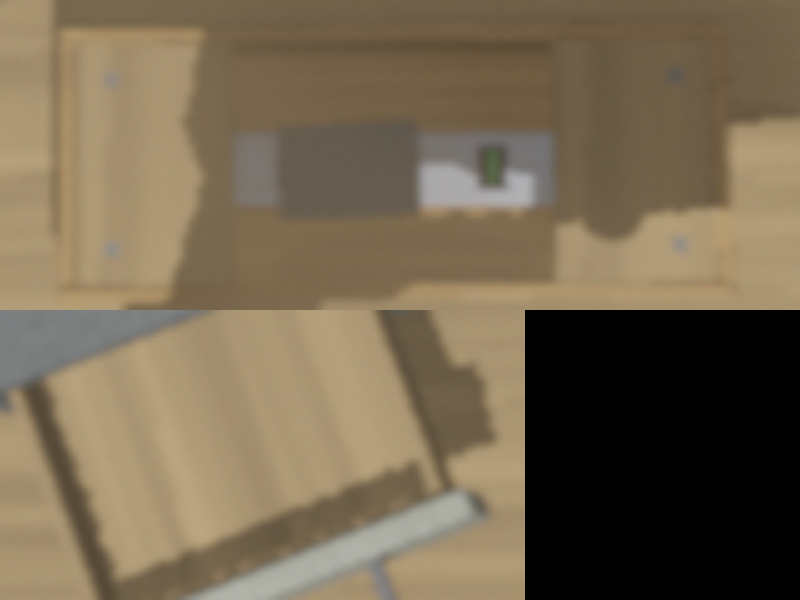

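View pics/c2.png

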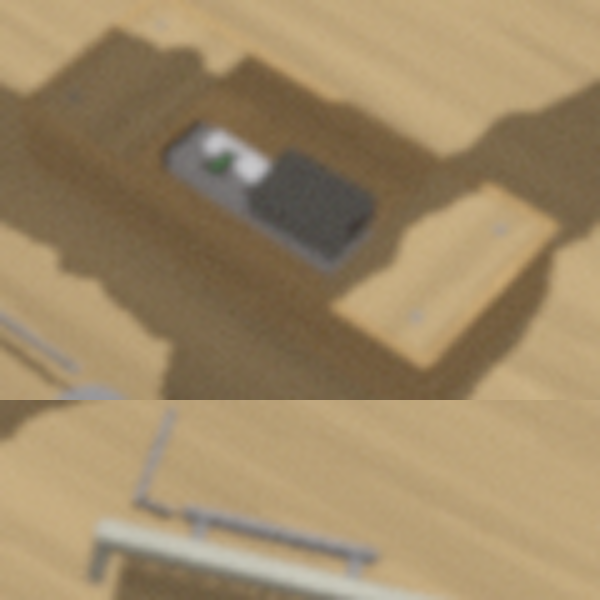

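Top crop: the case's top face is at (280–419, 124–216), the deck screws at (111,79), (110,248), (676,75) and (680,244), and the vial at (491,166). Scene crop: the matching screws are at (416,317), (500,229), (73,97) and (160,24), the vial at (219,160), and the handle at (185,513)–(374,556).

```bash
python3 - <<'E'
from h import *
np.set_printoptions(precision=4,suppress=True)
T=load('top0');S=load('scene0')
t=lambda x,y:(T,265+x/5-.4,180+y/5-.4)
t2=lambda x,y:(T,135+x/5-.4,180+(y-310)/5-.4)
s=lambda x,y:(S,250+x/5-.4,160+y/5-.4)
s2=lambda x,y:(S,365+x/5-.4,200+(y-400)/5-.4)
pr={'scr+y+x':(t(111,79),s(416,317)),'scr+y-x':(t(110,248),s(500,229)),'scr-y+x':(t(676,75),s(73,97)),'scr-y-x':(t(680,244),s(160,24)),
'vial':(t(491,166),s(219,160)),'handle+y':((T,177,257),s2(374,556)),'handle-y':((T,218,240),s2(185,513)),'panel-y':(t2(470,492),s2(105,525)),
'case tl(+y-x)':(t(280,218),s(372,195)),'case -y-x':(t(420,214),s(290,150))}
for k,o in pr.items():
    p,r=tri(o); print(k,p,'res',round(r,4))
print('box rim corners',[onz(*t(*q),.066)[:2] for q in((60,30),(722,28),(732,288),(60,292))])
print('mouth y edges',[onz(*t(*q),.066)[:2] for q in((233,100),(555,100))])
print('case top',[onz(*t(*q),.050)[:2] for q in((279,127),(418,122),(420,214),(279,218))])
print('level top',[onz(*t(*q),.024)[:2] for q in((240,132),(550,132),(550,208),(240,208))])
print('panel',onz(*t2(470,492),.115), onz(T,149,249,.115),'chest front corners',onz(T,132,197,.13),onz(T,216,174,.13),'back',onz(T,100,120,.13),onz(T,180,88,.13))
print('hexkey',onz(T,241,261,.003),onz(T,253,290,.003),'tape',onz(T,256,169,.03),'mug',onz(T,281,118,.09),'jar',onz(T,324,122,.075))
E
```

```text
scr+y+x [ 0.5795 -0.0027  0.0675] res 0.0007
scr+y-x [ 0.4898 -0.0016  0.0694] res 0.0009
scr-y+x [ 0.577  -0.3033  0.0668] res 0.0008
scr-y-x [ 0.4874 -0.3024  0.0679] res 0.0011
vial [ 0.533  -0.209   0.0277] res 0.0018
handle+y [0.4213 0.2796 0.0978] res 0.0008
handle-y [0.4636 0.1737 0.0974] res 0.0001
panel-y [0.5216 0.1444 0.1225] res 0.0035
case tl(+y-x) [ 0.5059 -0.0931  0.0506] res 0.0026
case -y-x [ 0.5061 -0.1674  0.0441] res 0.0008
box rim corners [array([0.6061, 0.0251]), array([ 0.6014, -0.3281]), array([ 0.4633, -0.3285]), array([0.4665, 0.026 ])]
mouth y edges [array([ 0.567 , -0.0669]), array([ 0.5643, -0.2382])]
case top [array([ 0.5535, -0.0913]), array([ 0.555 , -0.1663]), array([ 0.5054, -0.1663]), array([ 0.5044, -0.0905])]
level top [array([ 0.5531, -0.07  ]), array([ 0.5504, -0.2408]), array([ 0.5086, -0.2397]), array([ 0.5112, -0.0694])]
panel [0.5239 0.143  0.115 ] [0.4435 0.3444 0.115 ] chest front corners [0.5748 0.3842 0.13  ] [0.6299 0.1722 0.13  ] back [0.7749 0.4716 0.13  ] [0.8557 0.2667 0.13  ]
hexkey [0.4045 0.1317 0.003 ] [0.3246 0.0984 0.003 ] tape [0.658  0.0853 0.03  ] mug [0.7836 0.0098 0.09  ] jar [ 0.775  -0.1045  0.075 ]
```

```bash
cat >> h.py <<'E'
YC=0.380; EX=np.array([np.cos(YC),np.sin(YC),0]); H=np.array([.4425,.2267,.096])
BC=np.array([.5334,-.1525,0]); BY=-.008
def ori(psi,th=0,thaxis=None):
    """tool down, closing axis at yaw psi; then tilted th about the world vector thaxis"""
    y=np.array([np.cos(psi),np.sin(psi),0]); z=np.array([0,0,-1.]); 
    r=R.from_matrix(np.column_stack([np.cross(y,z),y,z]))
    if thaxis is not None: r=R.from_rotvec(th*np.asarray(thaxis))*r
    return r.as_rotvec()
E
python3 - <<'E'
from h import *
np.set_printoptions(precision=3,suppress=True)
T=load('top0')
for p in((134.6,195.2),(172.6,180)): print('front dist from handle',(onz(T,*p,.13)-H)@EX)
print('panel rear',[ (np.array(q)-H[:2])@EX[:2] for q in((.5239,.143),(.4435,.3444))])
f=lambda p,o: arm.solve_ik(list(p),list(o))
for psi in (0,np.pi):
    print('psi',psi,'case',f((.5296,-.1287,.028),ori(psi+.016)))
    for d in(-np.pi/2,np.pi/2): print(' drawer',d,f(H+EX*.11+[0,0,.08-.096],ori(psi+YC+d)),'push',f(H-EX*.03+[0,0,-.01],ori(psi+YC+d)))
    for th in(-.35,.35): print(' lev',th,f((.53,-.1525,.12),ori(psi,th,[1,0,0])),f((.53,-.1525+np.sign(th)*.08,.33),ori(psi,th,[1,0,0])))
E
```

```text
front dist from handle 0.18299173587253006
front dist from handle 0.18200759462505908
panel rear [np.float64(0.04454725804606129), np.float64(0.04458600388548456)]
psi 0 case [ 0.465  0.57  -0.433  1.986  0.377  0.663 -0.193]
 drawer -1.5707963267948966 [-0.105  0.609 -0.615  1.807  0.447  0.868 -2.122] push [ 0.058  0.452 -0.806  2.117  0.476  0.759 -2.245]
 drawer 1.5707963267948966 [ 0.134  0.754 -0.991  1.791  0.739  1.018  0.8  ] push [ 0.19   0.522 -0.985  2.11   0.604  0.821  0.784]
 lev -0.35 [ 0.274  0.43  -0.396  1.985  0.666  0.91  -0.551] [ 0.415  0.21  -0.366  1.743  0.454  1.218 -0.105]
 lev 0.35 [ 0.764  0.542 -0.531  1.831 -0.088  0.934  0.341] [ 0.718  0.275 -0.597  1.688 -0.202  1.279  0.198]
psi 3.141592653589793 case [-0.045  0.542  0.215  2.022 -0.198  0.597 -2.821]
 drawer -1.5707963267948966 [ 0.134  0.754 -0.991  1.791  0.739  1.018  0.8  ] push [ 0.19   0.522 -0.985  2.11   0.604  0.821  0.784]
 drawer 1.5707963267948966 [-0.105  0.609 -0.615  1.807  0.447  0.868 -2.122] push [ 0.058  0.452 -0.806  2.117  0.476  0.759 -2.245]
 lev -0.35 [ 0.826  0.718 -1.186  1.952  1.059  1.284  2.307] [-0.873  0.405  1.307  1.814 -0.076  1.079 -2.725]
 lev 0.35 [ 0.246  0.489  0.153  1.869 -0.48   0.984 -2.447] [ 0.177  0.218  0.062  1.724 -0.367  1.305 -2.787]
```

```bash
python3 - <<'E'
from h import *
o=ori(.016)
arm.reach([.5296,-.1287,.16],list(o))
arm.set_gripper(.075)
print(arm.movel([.5296,-.1287,.029],vel=.12,contact_N=8))
arm.set_gripper(.03,force=20)
s=arm.sense(); print(s['gripper_width'],s['grasp_force'],s['tool_pos'])
arm.movel([.5296,-.1287,.2],vel=.15)
s=arm.sense(); print(s['gripper_width'],s['grasp_force'],s['contact_force'],s['time_s'])
snap('top','top1'); snap('scene','scene1')
E
```

```text
False
0.049866459690506265 19.982292652130127 [ 0.52993583 -0.12878363  0.02933958]
0.049622252133112464 19.983832240104675 [-0.38377321 -0.80779814 -2.06479504] 5.6583
```

```bash
python3 - <<'E'
from h import *
o=list(ori(YC+np.pi/2))
P=H+EX*.105; P[2]=0
arm.reach(list(P+[0,0,.2]),o)
arm.movel(list(P+[0,0,.1]),vel=.15)
print(arm.movel(list(P+[0,0,.0785]),vel=.03,contact_N=4), arm.sense()['tool_pos'],arm.sense()['time_s'])
i=snap('scene','scene2')['frame']; t=snap('top','top2')['frame']
g=lambda i,x,y:cv2.resize(i[y:y+100,x:x+130],None,fx=3,fy=3,interpolation=cv2.INTER_CUBIC)
cv2.imwrite('pics/c3.png',np.hstack([g(i,360,190),g(t,120,160)])[:,:,::-1])
E
```

```text
True [0.5401021  0.26551621 0.08014515] 8.675
```

View pics/c3.png

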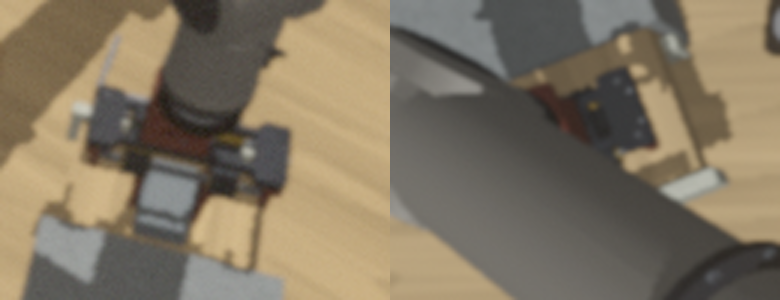

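The left crop shows the case held at (165,195), between the drawer walls and clear of the chest top. Contact came at the drawer-floor height, so I'll release and push.

```bash
python3 - <<'E'
from h import *
P=H+EX*.105; P[2]=0
arm.set_gripper(.068)
arm.movel(list(P+[0,0,.17]),vel=.12)
arm.set_gripper(0,force=10)
Q=H-EX*.05; Q[2]=.17
arm.movel(list(Q),vel=.2)
Q[2]=.084; arm.movel(list(Q),vel=.15)
i=snap('scene','scene3')
h=arm.movel(list(Q+EX*.04),vel=.05,contact_N=4)
s=arm.sense();print(h,(np.array(s['tool_pos'])-H)@EX,s['contact_force'])
E=H+EX*.17;E[2]=.084
h=arm.movel(list(E),vel=.06,contact_N=10)
s=arm.sense();print(h,(np.array(s['tool_pos'])-H)@EX,s['contact_force'],s['time_s'])
E
```

```text
False -0.010155924991720104 [ 0.70406153 -0.53439261  0.54155968]
True 0.11512786419898444 [-0.68726043 -0.66616099  0.03090775] 15.85
```

```bash
python3 - <<'E'
from h import *
E=H+EX*.17;E[2]=.084
for k in range(2):
    h=arm.movel(list(E),vel=.04,contact_N=18)
    s=arm.sense();print(h,(np.array(s['tool_pos'])-H)@EX,s['contact_force'],s['time_s'])
B=np.array(s['tool_pos'])-EX*.03
arm.movel(list(B),vel=.15); B[2]=.2; arm.movel(list(B),vel=.25)
arm.set_gripper(.07)
arm.reach([.5296,-.24,.24],list(ori(.0)))
i=snap('scene','scene4')['frame']; t=snap('top','top4')['frame']
g=lambda i,x,y,w:cv2.resize(i[y:y+120,x:x+w],None,fx=3,fy=3,interpolation=cv2.INTER_CUBIC)
cv2.imwrite('pics/c4.png',np.hstack([g(i,340,190,125),g(t,110,120,140)])[:,:,::-1])
print(arm.sense()['time_s'])
snap('wrist','w4')
E
```

```text
True 0.1149015330092641 [ 0.00212001  0.85074757 -0.71484258] 16.2667
True 0.11478351504353906 [-0.09933875  0.13554301 -0.49412188] 16.675
20.7167
```

View pics/c4.png

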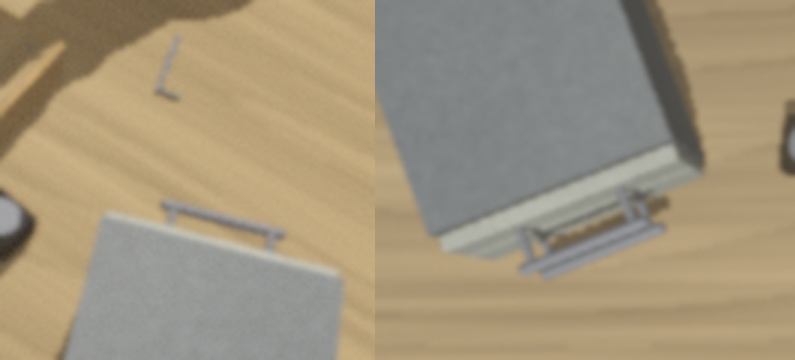

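View pics/w4.png

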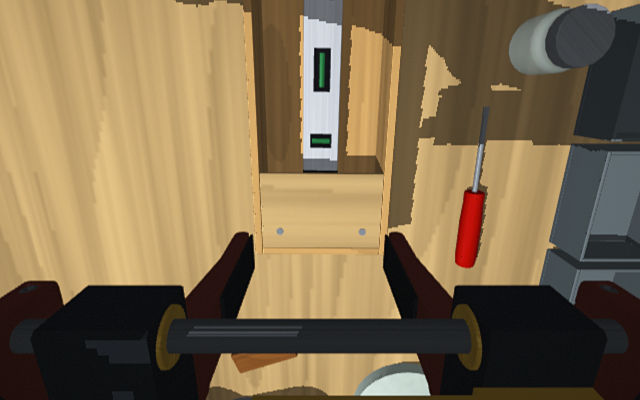

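The drawer front is flush with the chest and the handle sits tight against it, so the drawer is shut. Each push also stopped at the same place. The wrist view shows the level with its long vial at (321,70), end vial at (320,141), edges at about x = 303–338 and cap at (320,170).

```bash
python3 - <<'E'
from h import *
np.set_printoptions(precision=4,suppress=True)
W=load('w4')
for q in((321,70),(320,141),(303,150),(338,150),(303,20),(342,20),(320,171),(280,231),(362,231)): print(q,onz(W,*q,.066 if q[1]>200 else .024))
c=arm.camera  # second view, higher over the +y side of the level
arm.reach([.5296,-.20,.20],list(ori(.0))) 
arm.reach([.5296,-.27,.24],list(ori(.0))) if False else None
snap('wrist','w5'); t=snap('top','top5')['frame'][180:242,265:425]
w=cv2.imread('pics/w5.png')
cv2.imwrite('pics/c5.png',np.vstack([cv2.resize(w,(640,400)),cv2.resize(t[:,:,::-1],(640,200),interpolation=cv2.INTER_CUBIC)]))
E
```

```text
(321, 70) [ 0.5329 -0.1343  0.024 ]
(320, 141) [ 0.5321 -0.2098  0.024 ]
(303, 150) [ 0.5128 -0.2201  0.024 ]
(338, 150) [ 0.5528 -0.22    0.024 ]
(303, 20) [ 0.5142 -0.0864  0.024 ]
(342, 20) [ 0.5541 -0.0863  0.024 ]
(320, 171) [ 0.5323 -0.2446  0.024 ]
(280, 231) [ 0.4886 -0.3022  0.066 ]
(362, 231) [ 0.5784 -0.302   0.066 ]
```

View pics/c5.png

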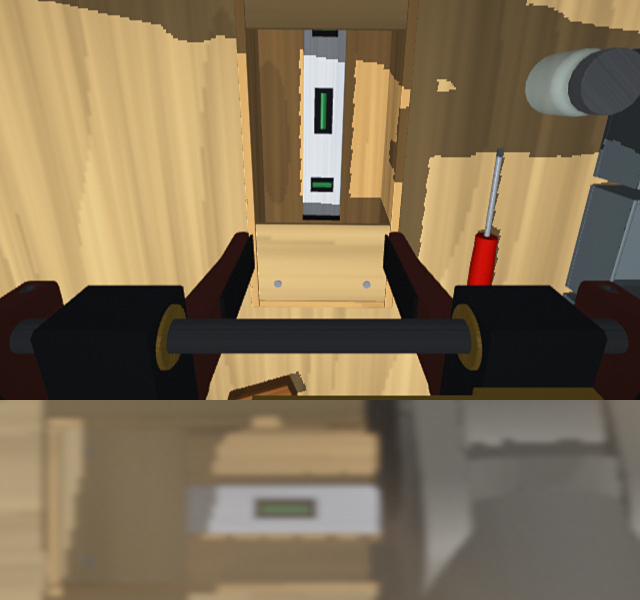

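Second wrist view: mid vial (323,111), end vial (321,185), which I'll triangulate against the first. The +y end vial sits just at the deck edge, so the level is centred near y = −0.134.

```bash
cat > lev.py <<'E'
from h import *
YL=-.0105; AX=np.array([np.cos(YL),np.sin(YL),0]); U=np.array([-np.sin(YL),np.cos(YL),0])
C0=np.array([.5333,-.1343,.006]); g=-.024; h=.004
def pose(slide,lift,th,draw=0,up=0):
    """level raised at its -y end by th about its +y lower edge"""
    r=R.from_rotvec(-th*AX); piv=C0+U*(.115+slide)+[0,0,lift]
    p=piv+r.apply(U*(g-.115)+[0,0,h])-r.apply(U)*draw+[0,0,up]
    return list(p),list(ori(YL,-th,AX))
E
python3 - <<'E'
from lev import *
np.set_printoptions(precision=4,suppress=True)
a,b=load('w4'),load('w5')
print(tri([(a,321,70),(b,323,111)]),tri([(a,320,141),(b,321,185)]))
t=np.deg2rad(20)
for k in((0,0,0),(.024,.003,0),(.024,.003,t),(.024,.003,t,.11),(.024,.003,t,.11,.2)):
    p,o=pose(*k); print(np.array(p),arm.solve_ik(p,o))
E
```

```text
(array([ 0.5332, -0.1343,  0.0241]), np.float64(0.0003114389794647356)) (array([ 0.5321, -0.2096,  0.025 ]), np.float64(8.34336944104053e-05))
[ 0.533  -0.1583  0.01  ] [ 0.613   0.6439 -0.5655  1.9586  0.5303  0.6894 -0.2921]
[ 0.5333 -0.1343  0.013 ] [ 0.5775  0.6333 -0.5727  1.9719  0.5296  0.6878 -0.337 ]
[ 0.5334 -0.1245  0.0603] [ 0.2819  0.5458 -0.4795  2.0039  0.7988  0.8827 -0.7494]
[ 0.5323 -0.2279  0.0979] [ 0.4753  0.4975 -0.4808  1.9615  0.7744  0.8841 -0.5146]
[ 0.5323 -0.2279  0.2979] [ 0.6151  0.2739 -0.6263  1.7675  0.5477  1.2074 -0.2177]
```

The measured height of 0.0241–0.025 m matches the expected 0.024 m, so I'll grasp, lift 3 mm, slide and tilt.

```bash
python3 - <<'E'
from lev import *
p,o=pose(0,0,0)
arm.reach(p[:2]+[.15],o)
arm.set_gripper(.06)
print(arm.movel(p,vel=.1,contact_N=6))
arm.set_gripper(.02,force=45)
s=arm.sense();print(s['gripper_width'],s['grasp_force'],s['tool_pos'])
def go(k,v):
    p,o=pose(*k); hit=arm.movel(p,vel=v,rotation=o,contact_N=12)
    s=arm.sense(); print(k,hit,np.round(s['contact_force'],2),s['gripper_width'],round(s['time_s'],1))
    return hit
d=np.deg2rad
path=[(0,.003,0),(.024,.003,0)]+[(.024,.003,d(a)) for a in(5,10,15,20)]
for k in path:
    if go(k,.04): break
snap('wrist','w6'); i=snap('scene','scene6')['frame']
cv2.imwrite('pics/c6.png',cv2.resize(i[100:260,200:400],None,fx=3,fy=3,interpolation=cv2.INTER_CUBIC)[:,:,::-1])
E
```

```text
False
0.039150778995185806 44.99859273433685 [ 0.53321052 -0.15839877  0.0102534 ]
(0, 0.003, 0) False [ 0.32 -1.17 -3.01] 0.03987833761972788 24.2
(0.024, 0.003, 0) False [ 0.19  0.35 -2.23] 0.03976995397008651 25.0
(0.024, 0.003, np.float64(0.08726646259971647)) False [-0.42 -0.3  -2.63] 0.0398895717786916 25.4
(0.024, 0.003, np.float64(0.17453292519943295)) False [ 1.26 -0.65 -2.26] 0.04005006252084055 25.9
(0.024, 0.003, np.float64(0.2617993877991494)) False [ 0.46 -0.71 -1.37] 0.03964461380389216 26.3
(0.024, 0.003, np.float64(0.3490658503988659)) False [-0.55  0.55 -2.02] 0.039554257490662395 26.8
```

View pics/c6.png

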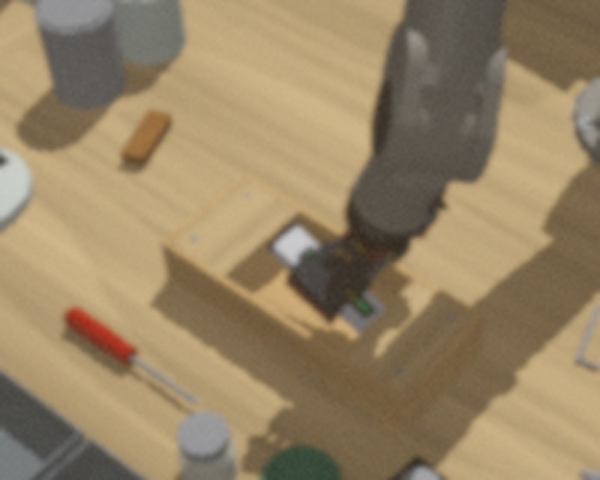

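The level is tilted: its −y end is at (295,245), up out of the mouth, and its +y end is still under the deck near (375,320). Contact force never left the weight range, so I'll draw it out.

```bash
python3 - <<'E'
from lev import *
t=np.deg2rad(20)
for k,v in(((.024,.003,t,.06),.06),((.024,.003,t,.11),.06),((.024,.003,t,.11,.2),.12)):
    p,o=pose(*k); hit=arm.movel(p,vel=v,rotation=o,contact_N=12)
    s=arm.sense(); print(hit,np.round(s['contact_force'],2),s['gripper_width'],round(s['time_s'],1))
    if hit: break
arm.pause(.5)
i=snap('scene','scene7')['frame']; snap('top','top7')
print(arm.sense()['tool_pos'],arm.sense()['grasp_force'])
cv2.imwrite('pics/c7.png',cv2.resize(i[60:340,180:500],None,fx=2,fy=2,interpolation=cv2.INTER_CUBIC)[:,:,::-1])
E
```

```text
False [ 0.5   0.25 -1.63] 0.039350503712034 28.0
False [-0.36  0.99 -2.86] 0.039355549036183664 29.0
False [-0.21  0.24 -1.38] 0.039576183515963835 30.8
[ 0.53235005 -0.22790711  0.29794824] 44.99700129032135
```

View pics/c7.png

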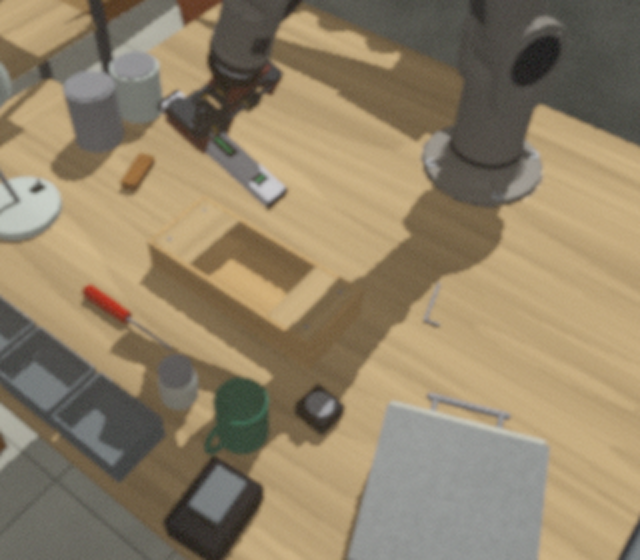

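The level is held clear in the air from (165,105) to (270,195), the box is empty, the drawer is shut and the bystanders are where they were.

```bash
python3 -c "
from workcell import arm
print(arm.finish_job())"
```

```text
the job is handed in; nothing more can be done
None
```

I laid the bit case in the top drawer and pushed it shut, then drew the spirit level out end first; it is held steady with its lowest point at about 0.25 m, and the job was handed in at about 31 s.

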